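Hang the bottle rest on the photo stand's twin pegs

TASK

Lift the yellow-handled hold-down bar well up towards upright and leave it standing open, then slide the red bottle rest out of its cradle from under the keeper and hang it on the sloping photo stand: both brass pegs through its two holes, holes uppermost, ledge facing out, the plate fully home and flat against the board, and let go. Leave the bottles, jars and booklet where they stand.

Things in the scene. Friction and masses are not known exactly. Their poses are not given: they have to be found in the camera images.
- cradle: Low wooden storage cradle, 145 x 230 mm, fixed; its flat floor is 30 mm above the table. Origin on the table under the origin of the stored plate (to 2 mm); x points away from the open end, y to the bar's hinge, z up. Guide strips (inner faces y = +-84, tops z = 37) and an end stop at x = 74 surround the plate; the open -x end is the only way out.
- hold_bar (a joint): Angle of the steel hold-down bar (24 wide, 14 thick) lying across the plate 17 mm in front (-x) of its ledge, blocking the way out. 0 = lying level, axis 46 mm above the table; grows as the free end is lifted; 1.57 = upright; stop at 1.85. Stiff hinge: it stays where it is left; lifting takes about 2 N at the grip.
- bar_hinge (a point): Point on the hinge axis of the bar, level with the middle of the yellow grip along that axis, 46 mm above the table. The hinge axis runs along the cradle's x. The axes of this point are the cradle's.
- bar_grip (a point): Middle of the yellow round grip at the bar's free end, 193 mm from the hinge axis: 14 mm thick, parallel to the hinge axis, reaching 27 mm from this point to the cradle's -x side and 43 mm to the bar on the other. Its axes turn with the bar: x along the grip, -y from hinge to grip.
- rest_plate: Red rest plate for a bottle, 0.2 to 0.4 kg, with a wooden ledge to grip it by. Origin on the back (under) face below the ledge's middle; z out of the front face, x to the edge with the holes (upper edge when hung). Plate: x = -50 to 70, y = -80 to 80, z = 0 to 6 mm. Ledge: 12 thick (x = -6 to 6), 70 wide (y = -35 to 35), z = 6 to 56.
- hole_left (a point): Centre, at the back face, of the plate's left hole (14 mm across, through): at x = 28, y = +60 in the plate's frame.
- hole_right (a point): Centre, at the back face, of the right hole, at x = 28, y = -60 in the plate's frame.
- keeper (a point): Middle of the underside edge of the fixed aluminium keeper strip at the cradle's +x end (cradle frame x = 45, y = 0, z = 39 mm; axes as the cradle's). The strip is 6 mm thick (z = 39 to 45) and covers x = 45 to 84, y = +-80, so the last 25 mm of the plate lie beneath it: slide the plate some 30 mm or more to -x before lifting it.
- stand: Grey photo stand fixed to the table, 200 x 220 mm at the foot, carrying a white sloping board. Origin on the table under the board's middle; its x points from the low front edge to the high rear edge.
- board: White board of the stand, 200 (up the slope) x 210 mm, sloping up away from the robot at 30 degrees from level. Origin in the middle of its front face, 105 mm above the table; x up the slope, y to the left, z straight out of the face (30 degrees from vertical, leaning to the low side).
- peg_left (a point): Foot, on the board's face, of the left brass peg (axes as the board's): 10 mm thick, 28 mm long, straight out of the face, its last 8 mm tapering to 5 mm. At x = 43, y = +60 in the board's frame.
- peg_right (a point): Foot of the right peg, alike, at x = 43, y = -60 in the board's frame.
- vase_red: Bystander, to be left alone: red gourd-shaped bottle, 150 tall, 81 across mm; origin at the middle of its underside, z up.
- vase_blue: Bystander, to be left alone: blue shouldered vase, 120 tall, 62 across mm; origin at the middle of its underside, z up.
- jar_yellow: Bystander, to be left alone: squat yellow jar, 75 tall, 68 across mm; origin at the middle of its underside, z up.
- flask_white: Bystander, to be left alone: squat white jar, 85 tall, 77 across mm; origin at the middle of its underside, z up.
- vase_green: Bystander, to be left alone: green flask, 140 tall, 81 across mm; origin at the middle of its underside, z up.
- booklet: Bystander, to be left alone: paper-coloured booklet lying flat, 150 x 105 x 22 mm; origin at the middle of its underside, z up.
Things that resemble listed ones, but are neither listed nor needed, are in the scene too. What is shaped like the rest_plate but purple is not meant.

How it is judged:
By the outcome, as a careful person would: the job done as asked, in the order asked, and still so for the second after the job is handed in, with the robot touching nothing.
It also fails if it takes over 58 s, if anything falls off the work surface, if the arm or the gripper's body presses on something with over 40 N, if the wrist force passes 120 N, or if a joint passes its speed limit or range.

ROBOT

A 6-joint arm with a two-finger parallel gripper is mounted at the origin on the work surface. World frame = base frame: x ahead of the robot, y to its left, z up, the work surface at z = 0. Lengths are in m, angles in rad, forces in N, time in s.
With the tool pointing down it reaches from about 0.375 to 0.975 m from the base axis. Payload 3.8 kg.
Tool frame: the origin (TCP) lies on the centre line of the jaws, within the pads' length; the fingertips stand 25 mm ahead of it and the grasp point (between the pads) lies 6 mm ahead of it; y points along the fingers, z is the direction in which the jaws open and shut, and the axes are right-handed (so a half turn about y gives the same grasp; the last joint's range is limited). The gripper opens to 85 mm and grips with 20 to 120 N. Pads are 22 mm wide; open, the fingers measure 114 mm over their backs; the gripper's body (76 mm by 85 mm) begins 54 mm behind the grasp point. The pads swing forward as they close: fully open they stand 13 mm farther back than shut.
Start: joints at [-0.037, 0.264, 1.604, -0, 1.274, -0.037], TCP at [0.675, -0, 0.256] pointing down, gripper open.
Joint ranges: [-2.63, 2.63], [-0.94, 2.18], [0.31, 2.57], [-1.31, 4.45], [0, 2.66], [-2.55, 2.55]. Speed limits (rad/s): [2.57, 2.57, 3.14, 3.14, 3.14, 3.14].

INTERFACE

Orientations are given as a rotation vector (axis times angle).
In Python, from workcell import bot gives the robot as it stands.
- The arm moves only by the shell command python3 -m jog 'ROWS' [FORCE]. ROWS is JSON, a list of rows, each a list of 5 numbers: the shift along the world's x, y, z in mm, then the turn about the world's z in degrees, then the finger opening in mm, from 0 to 85.4. A call has exactly 10 rows; each row is the pose to reach, as a shift and turn from the pose commanded when the call began; what a row does not reach only later rows make up. A row lasts 1/8 s, in which the tool goes at most 62.5 mm and 10.7 degrees, less where a joint would pass 70% of its speed; a pose out of reach is approached as far as the arm can. A call with a gripper value outside its range is refused whole. The fingers move at their own pace and stop on an object; FORCE is the grip in N (left out, the last holds). Time passes only in rows, so rows that repeat a pose let the fingers close, or fill a call up. It gives the time, the measured TCP pose, the force and the opening at its end, in the units of the state.
- bot.read_state(): the state, without advancing time (a new reading comes with each control period).
- bot.read_camera(name): name is "scene" or "side" or "wrist"; returns a dict with "pixels" (384x512x3 uint8, red, green, blue), "fx", "fy", "cx", "cy" (pixels), "R" (3x3) and "t" (3): a world point X has camera coordinates R X + t. Camera axes: x right, y down, z forward; pixel columns grow to the right and rows downward; lengths in m; the calibration is good to about 2 mm. A picture is of the moment at which its call begins. There is no depth.
- bot.finish_job(): hands the job in, once; it reports no verdict.
The state is a dict: "time": time; "q": joint angles; "joint_vel": joint speeds; "joint_torque": joint torques, N m; "tool_pos": TCP position; "tcp_rot": TCP orientation; "wrist_force": force on the tool from outside, world axes, zero at the start; "torque": the same for the moment, N m; "width": opening from 0.0 (shut) to 1.0 (fully open).
Only numpy, scipy, OpenCV 4.12 (cv2) and the standard library are available. Lean on these libraries where they do the work, as an engineer would, in place of code of your own. Each camera call takes 0.05 s, during which the arm holds its last target.

## Working session

There is one attempt and no reset: what is moved stays moved. The work goes in short steps, Python scripts to look and compute and a shell command to move; the robot and the scene stay as the last step left them, time stands still between calls to the robot, and variables do not carry over. Pictures are saved under pics/ and viewed, and the job is handed in when it is done.

```bash
ls; mkdir -p pics; cat > h.py <<'E'
import numpy as np,cv2
from workcell import bot
def snap(n,f=None):
    c=bot.read_camera(n)
    if f: cv2.imwrite('pics/'+f,c['pixels'][:,:,::-1])
    return c
def ray(c,u,v):
    R=np.array(c['R']);t=np.array(c['t'])
    return -R.T@t, R.T@np.array([(u-c['cx'])/c['fx'],(v-c['cy'])/c['fy'],1.])
def onz(c,u,v,z):
    o,d=ray(c,u,v); return o+d*(z-o[2])/d[2]
def proj(c,X):
    p=np.array(c['R'])@np.array(X)+np.array(c['t']); return p[0]/p[2]*c['fx']+c['cx'],p[1]/p[2]*c['fy']+c['cy']
E
python3 - <<'E'
from h import *
for n in ['scene','side','wrist']:
    c=snap(n,n+'0.png'); print(n,c['fx'],c['cx'],c['cy'],-np.array(c['R']).T@c['t'],np.array(c['R'])[2])
s=bot.read_state(); print(s)
E
```

```text
pics
scene 426.0319707452632 257.6164249907372 183.36146651288172 [ 1.52922038 -0.22919454  0.85863517] [-0.79831769  0.13371088 -0.58720547]
side 406.7246276568844 252.97005124862415 183.89189220381175 [0.36222843 0.70402453 0.86620518] [ 0.10617719 -0.68878645 -0.71714687]
wrist 266.34696409138184 254.3107325812111 191.59285995037703 [0.67540281 0.06729984 0.37317844] [-0.00174996 -0.26354456 -0.96464564]
{'time': 0.15, 'q': array([-3.68894541e-02,  2.64609769e-01,  1.60511197e+00, -1.63121142e-06,
        1.27372114e+00, -3.68612421e-02]), 'joint_vel': array([-1.07806586e-04, -2.14070581e-03, -4.14041618e-03,  3.39934252e-05,
       -2.13445568e-03,  1.13988966e-03]), 'joint_torque': array([-4.44535381e-04, -5.15905774e+01, -3.67958951e+01, -2.06692371e-04,
        8.09489022e-03,  2.50629785e-05]), 'tool_pos': array([6.74446144e-01, 2.52062598e-05, 2.55200100e-01]), 'tcp_rot': array([-1.21049887,  1.21061302, -1.20829612]), 'wrist_force': array([0.48222351, 0.39848776, 0.12292736]), 'torque': array([-0.0149079 ,  0.04611014, -0.02133798]), 'width': 0.997891144674471}
```

View pics/scene0.png

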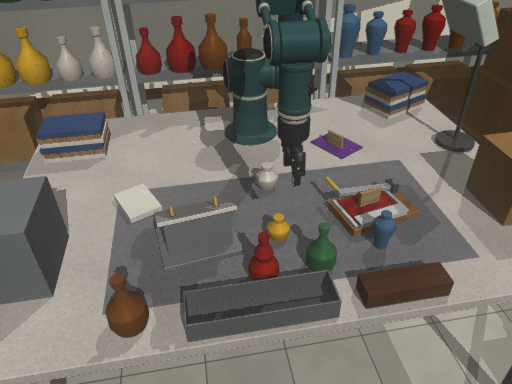

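View pics/side0.png

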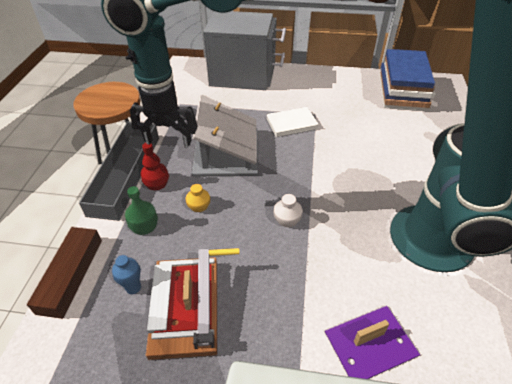

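View pics/wrist0.png

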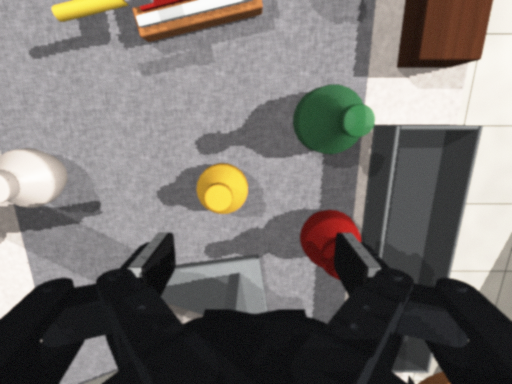

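```bash
python3 - <<'E'
from h import *
a=cv2.imread('pics/side0.png');b=cv2.imread('pics/scene0.png')
def crop(i,x0,y0,x1,y1,s): return cv2.resize(i[y0:y1,x0:x1],None,fx=s,fy=s,interpolation=cv2.INTER_CUBIC)
cv2.imwrite('pics/c1.png',crop(a,140,235,250,365,4.5))
cv2.imwrite('pics/c2.png',crop(a,180,85,270,185,5.5))
cv2.imwrite('pics/c3.png',crop(b,315,165,425,245,6))
cv2.imwrite('pics/c4.png',crop(b,145,185,250,270,6))
E
```

```text
(no output)
```

View pics/c1.png

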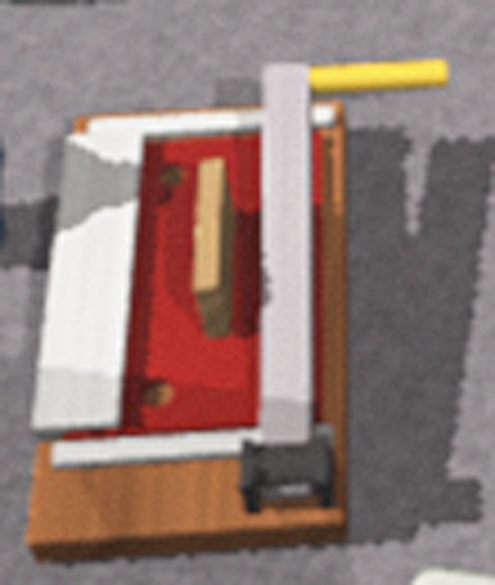

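View pics/c2.png

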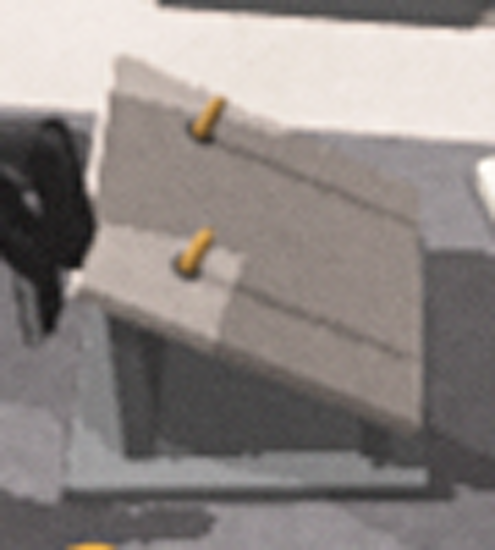

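View pics/c3.png

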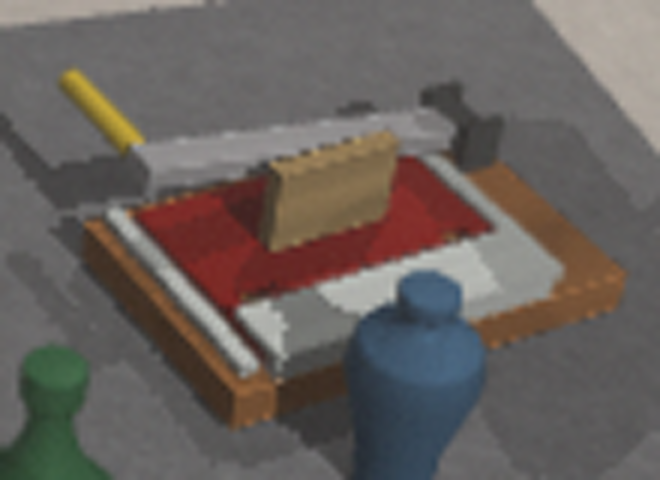

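View pics/c4.png

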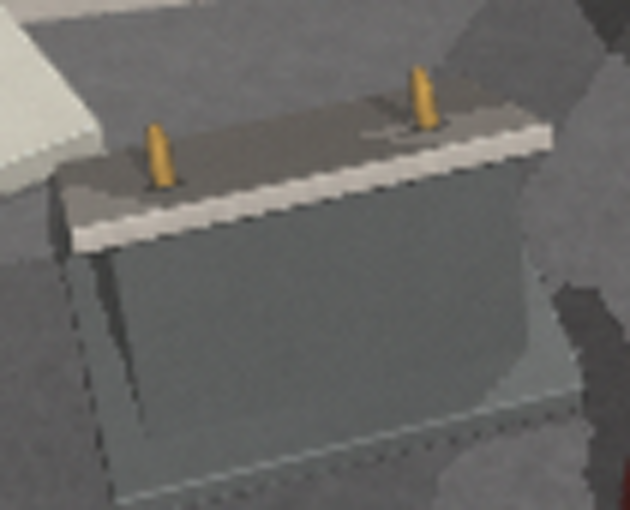

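```bash
cat >> h.py <<'E'
def un(p,off,s): return ((p[0]+.5)/s-.5+off[0],(p[1]+.5)/s-.5+off[1])
def tri(c1,p1,c2,p2):
    o1,d1=ray(c1,*p1);o2,d2=ray(c2,*p2)
    A=np.stack([d1,-d2],1);s=np.linalg.lstsq(A,o2-o1,rcond=None)[0]
    a,b=o1+d1*s[0],o2+d2*s[1]; return (a+b)/2*1000,np.linalg.norm(a-b)*1000
E
python3 - <<'E'
from h import *
np.set_printoptions(precision=1,suppress=True)
S=snap('side');C=snap('scene')
o1=(140,235);o2=(180,85);o3=(315,165);o4=(145,185)
S1=lambda p:un(p,o1,4.5)
S2=lambda p:un(p,o2,5.5)
C3=lambda p:un(p,o3,6)
C4=lambda p:un(p,o4,6)
def both(n,s,c,z):
    print(n,onz(S,*s,z)*1000,onz(C,*c,z)*1000,*tri(S,s,C,c))
both('footL',S2((188,268)),C4((427,127)),.1265)
both('footR',S2((202,134)),C4((163,186)),.1265)
both('tipL',S2((205,230)),C4((419,68)),.1507)
both('tipR',S2((218,99)),C4((154,126)),.1507)
both('gripend',S1((446,70)),C3((68,76)),.046)
both('gripin',S1((310,78)),C3((135,145)),.046)
# ledge top corners: side upper-left far(-y) etc; 
both('ledge far(+x,-y)',S1((202,160)),C3((273,173)),.086)
both('ledge +x,+y',S1((196,292)),C3((397,144)),.086)
for n,p in [('-x,-y',(223,158)),('-x,+y',(217,292))]: print(n,onz(S,*S1(p),.086)*1000)
for n,p in [('-x+y',(387,133)),]: print(n,onz(C,*C3(p),.086)*1000)
for n,p in [('board low -y',(416,190)),('low +y',(418,432))]: print(n,onz(S,*S2(p),.055)*1000)
for n,p in [('hi -y',(118,55)),('hi +y',(82,280))]: print(n,onz(S,*S2(p),.155)*1000)
E
```

```text
footL [ 613.1 -192.9  126.5] [ 613.6 -193.3  126.5] [ 613.2 -193.3  126.2] 0.04902814952073608
footR [ 630.3 -311.2  126.5] [ 631.9 -312.6  126.5] [ 630.7 -312.7  125.4] 0.07252816828637387
tipL [ 602.6 -195.3  150.7] [ 600.6 -193.8  150.7] [ 602.2 -193.8  151.9] 0.0796047098725931
tipR [ 619.5 -311.5  150.7] [ 619.2 -313.1  150.7] [ 619.5 -312.8  150.3] 1.0889458114442658
gripend [485.9 143.   46. ] [435.7 182.7  46. ] [480.8 165.8  79.5] 0.13863906719839406
gripin [557.6 158.1  46. ] [503.6 198.1  46. ] [548.7 180.3  80.9] 2.1193573051624752
ledge far(+x,-y) [590.4 239.6  86. ] [589.8 236.1  86. ] [589.9 237.6  85. ] 2.8904304958435727
ledge +x,+y [574.7 309.3  86. ] [579.4 305.6  86. ] [575.5 307.7  82.9] 0.08015278088258294
-x,-y [580.4 237.   86. ]
-x,+y [565.  307.9  86. ]
-x+y [569.7 304.4  86. ]
board low -y [ 517.4 -370.1   55. ]
low +y [ 486.8 -159.9   55. ]
hi -y [ 682.6 -340.3  155. ]
hi +y [ 654.3 -142.   155. ]
```

```bash
python3 -m jog '[[-20,20,0,-10,85],[-45,45,0,-20,85],[-70,70,0,-30,85],[-95,95,-20,-40,85],[-120,120,-40,-50,85],[-145,145,-60,-60,85],[-172,170,-80,-70,85],[-172,170,-96,-78,85],[-172,170,-96,-78,85],[-172,170,-96,-78,85]]' 30
python3 - <<'E'
from h import *
S=snap('side','s1.png');C=snap('scene','sc1.png');W=snap('wrist','w1.png')
print(onz(S,288,212,.04)*1000,onz(C,266,178,.04)*1000)
i=cv2.imread('pics/s1.png')[150:380,130:330];cv2.imwrite('pics/s1c.png',cv2.resize(i,None,fx=2.5,fy=2.5))
print(proj(W,[.5074,.1715,.080]))
s=bot.read_state();print(s['q'])
E
```

```text
time: 1.5
tool_pos: [0.5037, 0.17, 0.161]
tcp_rot: [-0.223, 2.11, -2.109]
wrist_force: [0.2, 0.5, 0.5]
width: 0.997
[377.65875658   0.9252522   40.        ] [391.95195925 -10.05081886  40.        ]
(np.float64(253.86879381253328), np.float64(203.56906573734562))
[ 2.78262632e-01  7.36242897e-02  2.00868412e+00 -1.98552057e-05
  1.05744311e+00  1.63924879e+00]
```

View pics/s1c.png

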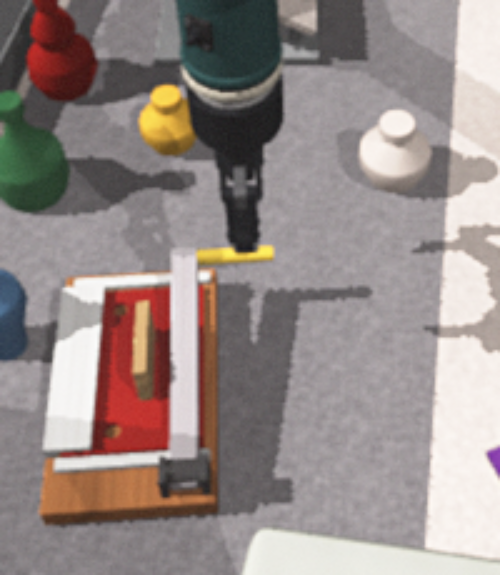

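View pics/w1.png

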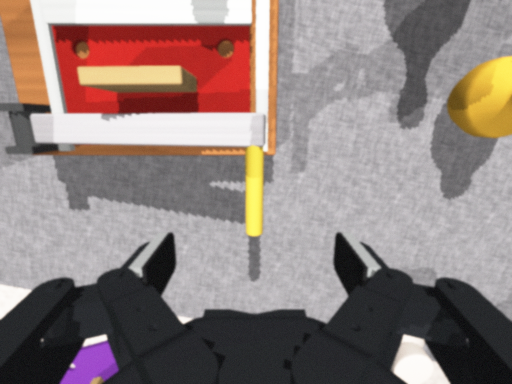

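View pics/sc1.png

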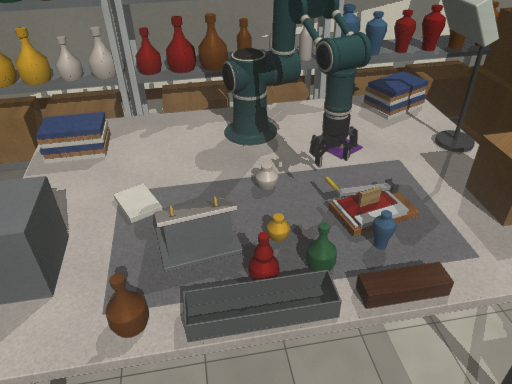

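```bash
python3 -m jog '[[0,0,-38,0,85],[0,0,-76,0,85],[0,0,-76,0,60],[0,0,-76,0,30],[0,0,-76,0,10],[0,0,-76,0,10],[0,0,-76,0,10],[0,0,-76,0,10],[0,0,-76,0,10],[0,0,-76,0,10]]' 30
python3 - <<'E'
from h import *
S=snap('side','s2.png');W=snap('wrist','w2.png')
i=cv2.imread('pics/s2.png')[150:380,130:330];cv2.imwrite('pics/s2c.png',cv2.resize(i,None,fx=2.5,fy=2.5))
E
```

```text
time: 2.9
tool_pos: [0.5042, 0.1701, 0.0849]
tcp_rot: [-0.219, 2.11, -2.11]
wrist_force: [5.6, -1.8, 1.1]
width: 0.148
```

View pics/s2c.png

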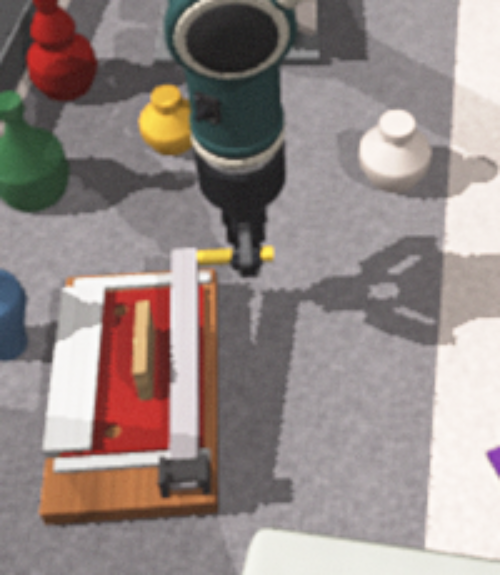

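View pics/w2.png

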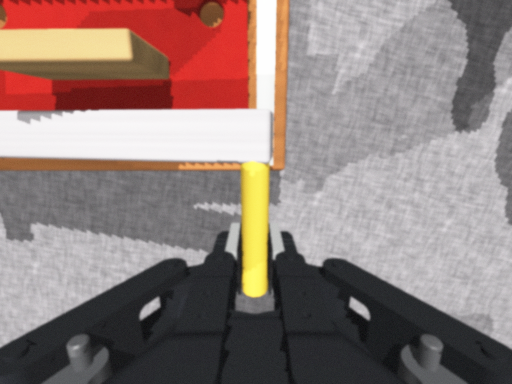

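```bash
python3 - <<'E'
import numpy as np
for a,b in[(.177,.95),(.95,1.6)]:
    for th in np.linspace(a,b,11)[1:]:
        s=193*(np.cos(a)-np.cos(th));z=193*(np.sin(th)-np.sin(a));print(np.round([th,-.2045*s,.979*s,z],1+0*3).tolist())
E
```

```text
[0.3, -0.7, 3.1, 14.6]
[0.3, -1.5, 7.3, 28.8]
[0.4, -2.6, 12.6, 42.8]
[0.5, -4.0, 18.9, 56.2]
[0.6, -5.5, 26.3, 69.1]
[0.6, -7.2, 34.5, 81.4]
[0.7, -9.1, 43.7, 93.0]
[0.8, -11.2, 53.7, 103.8]
[0.9, -13.5, 64.5, 113.9]
[1.0, -15.9, 76.1, 123.0]
[1.0, -2.1, 10.2, 7.0]
[1.1, -4.4, 20.9, 13.2]
[1.1, -6.7, 31.9, 18.8]
[1.2, -9.0, 43.2, 23.6]
[1.3, -11.5, 54.8, 27.6]
[1.3, -13.9, 66.7, 30.9]
[1.4, -16.4, 78.7, 33.4]
[1.5, -19.0, 90.9, 35.0]
[1.5, -21.5, 103.1, 35.9]
[1.6, -24.1, 115.4, 35.9]
```

```bash
python3 -m jog '[[-0.7,3.1,14.6,0,10],[-1.5,7.3,28.8,0,10],[-2.6,12.6,42.8,0,10],[-4,18.9,56.2,0,10],[-5.5,26.3,69.1,0,10],[-7.2,34.5,81.4,0,10],[-9.1,43.7,93,0,10],[-11.2,53.7,103.8,0,10],[-13.5,64.5,113.9,0,10],[-15.9,76.1,123,0,10]]' 30
python3 - <<'E'
from h import *
S=snap('side','s3.png')
i=cv2.imread('pics/s3.png')[150:380,130:330];cv2.imwrite('pics/s3c.png',cv2.resize(i,None,fx=2.5,fy=2.5))
E
```

```text
time: 4.25
tool_pos: [0.4892, 0.2412, 0.211]
tcp_rot: [-0.219, 2.098, -2.12]
wrist_force: [1.9, -12.4, 13.1]
width: 0.144
```

View pics/s3c.png

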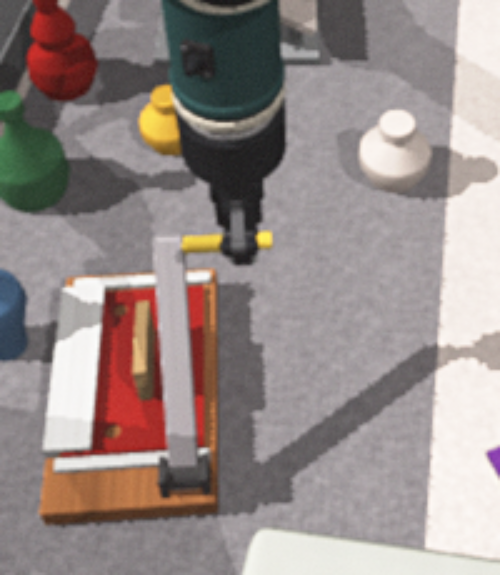

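```bash
python3 -m jog '[[-1.4,6.6,12.4,0,10],[-3.7,17.9,19.3,0,10],[-6.2,29.8,25.4,0,10],[-8.8,42,30.6,0,10],[-11.4,54.5,34.9,0,10],[-14,67.3,38.3,0,10],[-16.8,80.3,40.8,0,10],[-19.5,93.4,42.4,0,10],[-22.3,106.7,43,0,10],[-22.3,106.7,43,0,10]]' 30
python3 - <<'E'
from h import *
S=snap('side','s4.png');C=snap('scene','sc4.png')
i=cv2.imread('pics/s4.png')[150:380,130:330];cv2.imwrite('pics/s4c.png',cv2.resize(i,None,fx=2.5,fy=2.5))
i=cv2.imread('pics/sc4.png')[100:240,280:440];cv2.imwrite('pics/sc4c.png',cv2.resize(i,None,fx=4,fy=4))
E
```

```text
time: 5.55
tool_pos: [0.4649, 0.3541, 0.2505]
tcp_rot: [-0.222, 2.111, -2.109]
wrist_force: [4.7, 1.2, 5.5]
width: 0.146
```

View pics/s4c.png

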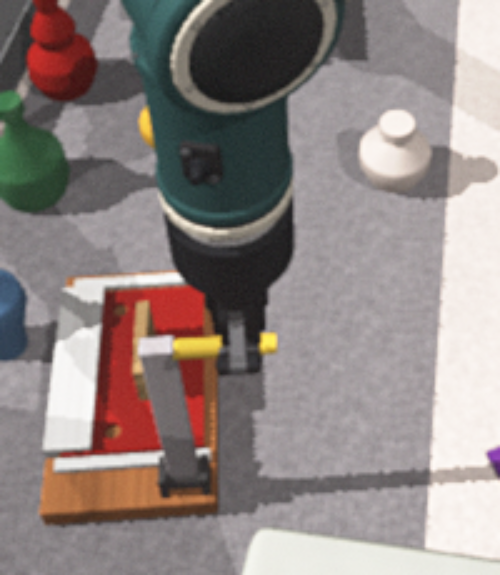

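View pics/sc4c.png

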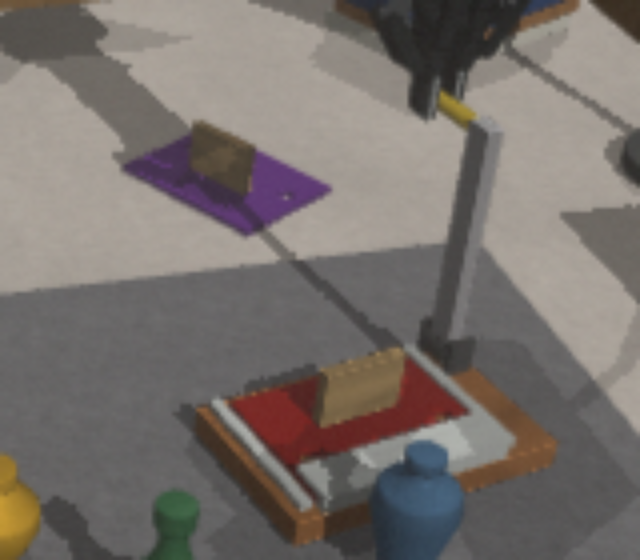

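```bash
python3 -m jog '[[0,0,0,0,40],[0,0,0,0,85],[0,0,0,0,85],[0,0,40,0,85],[0,0,70,0,85],[30,-20,70,0,85],[70,-50,60,0,85],[112,-80,20,0,85],[112,-80,-40,0,85],[112,-80,-80,0,85]]' 30
python3 - <<'E'
from h import *
S=snap('side','s5.png');C=snap('scene','sc5.png');W=snap('wrist','w5.png')
i=cv2.imread('pics/s5.png')[150:380,130:330];cv2.imwrite('pics/s5c.png',cv2.resize(i,None,fx=2.5,fy=2.5))
i=cv2.imread('pics/sc5.png')[100:240,280:440];cv2.imwrite('pics/sc5c.png',cv2.resize(i,None,fx=4,fy=4))
print(proj(W,[.5775,.2718,.086]))
E
```

```text
time: 6.9
tool_pos: [0.5756, 0.2711, 0.1664]
tcp_rot: [-0.225, 2.113, -2.115]
wrist_force: [-0.8, 0.0, 0.1]
width: 0.994
(np.float64(254.4905075304829), np.float64(201.71589678918332))
```

View pics/s5c.png

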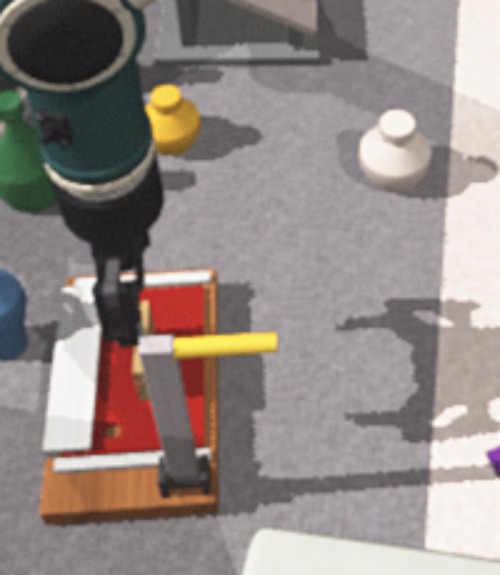

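View pics/sc5c.png

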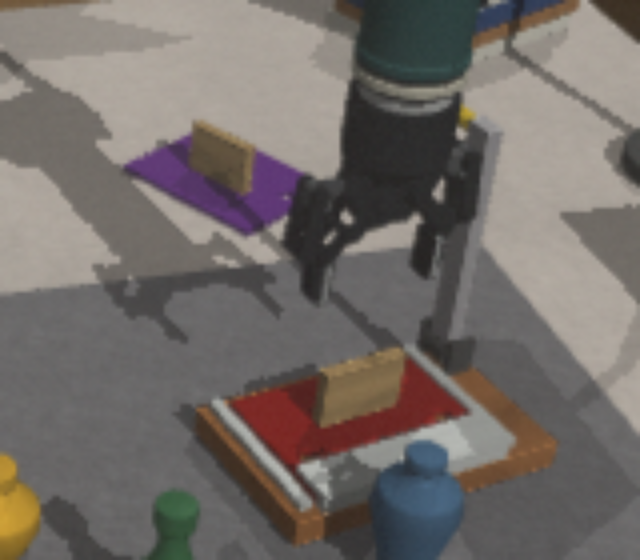

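View pics/w5.png

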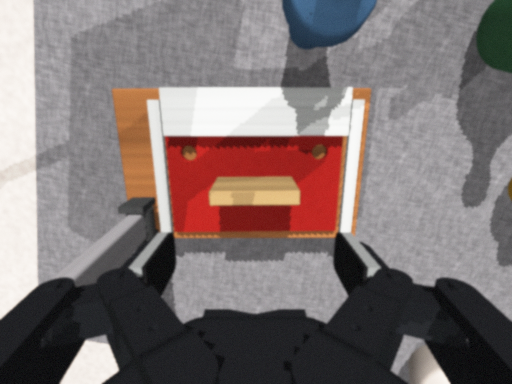

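```bash
python3 - <<'E'
from h import *
W=snap('wrist');p=W['pixels'].astype(int)
print([tuple(x) for x in p[170:212,254]])
for u,v in[(209,198),(300,198),(254.5,190.5),(254.5,205)]: print(onz(W,u,v,.086)*1000)
for u,v in[(190,153),(319,152)]: print('hole',onz(W,u,v,.036)*1000)
print(bot.read_state()['tcp_rot'],bot.read_state()['tool_pos'])
E
```

```text
[(np.int64(160), np.int64(32), np.int64(30)), (np.int64(159), np.int64(31), np.int64(28)), (np.int64(160), np.int64(32), np.int64(30)), (np.int64(160), np.int64(33), np.int64(31)), (np.int64(160), np.int64(34), np.int64(31)), (np.int64(158), np.int64(32), np.int64(27)), (np.int64(161), np.int64(35), np.int64(31)), (np.int64(163), np.int64(44), np.int64(37)), (np.int64(159), np.int64(73), np.int64(51)), (np.int64(167), np.int64(114), np.int64(79)), (np.int64(165), np.int64(131), np.int64(86)), (np.int64(170), np.int64(138), np.int64(93)), (np.int64(175), np.int64(143), np.int64(94)), (np.int64(184), np.int64(151), np.int64(103)), (np.int64(187), np.int64(151), np.int64(103)), (np.int64(192), np.int64(158), np.int64(107)), (np.int64(192), np.int64(159), np.int64(107)), (np.int64(187), np.int64(156), np.int64(104)), (np.int64(181), np.int64(150), np.int64(99)), (np.int64(178), np.int64(146), np.int64(97)), (np.int64(177), np.int64(145), np.int64(98)), (np.int64(178), np.int64(146), np.int64(98)), (np.int64(190), np.int64(159), np.int64(106)), (np.int64(204), np.int64(167), np.int64(113)
[... 466 characters left out ...]
121)), (np.int64(221), np.int64(185), np.int64(125)), (np.int64(209), np.int64(172), np.int64(115)), (np.int64(177), np.int64(135), np.int64(89)), (np.int64(142), np.int64(82), np.int64(53)), (np.int64(124), np.int64(41), np.int64(30)), (np.int64(119), np.int64(27), np.int64(24)), (np.int64(118), np.int64(23), np.int64(21)), (np.int64(120), np.int64(26), np.int64(25))]
[574.44467758 308.14607815  86.        ]
[589.029631   238.74131931  86.        ]
[587.66961406 274.70111039  86.        ]
[576.11142853 272.26568833  86.        ]
hole [597.25426057 337.9903754   36.        ]
hole [622.87742764 220.69187862  36.        ]
[-0.22399715  2.11144084 -2.11236016] [0.57630732 0.27262409 0.16990941]
```

```bash
python3 -m jog '[[4,0.5,-30,0,85],[4,0.5,-60,0,85],[4,0.5,-85,0,85],[4,0.5,-99,0,85],[4,0.5,-99,0,85],[4,0.5,-99,0,65],[4,0.5,-99,0,65],[4,0.5,-99,0,65],[4,0.5,-99,0,65],[4,0.5,-99,0,65]]' 40
python3 - <<'E'
from h import *
S=snap('side','s6.png');C=snap('scene','sc6.png');W=snap('wrist','w6.png')
i=cv2.imread('pics/s6.png')[220:380,130:290];cv2.imwrite('pics/s6c.png',cv2.resize(i,None,fx=3.5,fy=3.5))
i=cv2.imread('pics/sc6.png')[140:240,310:440];cv2.imwrite('pics/sc6c.png',cv2.resize(i,None,fx=5,fy=5))
E
```

```text
time: 8.35
tool_pos: [0.5824, 0.2739, 0.0736]
tcp_rot: [-0.218, 2.11, -2.108]
wrist_force: [0.0, -0.4, 6.7]
width: 0.818
```

View pics/s6c.png

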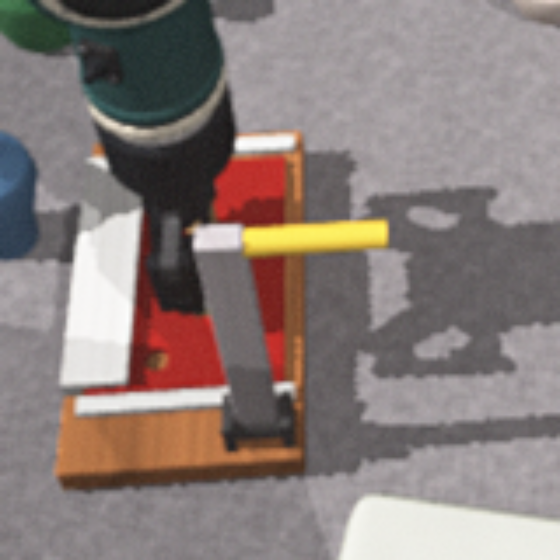

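View pics/sc6c.png

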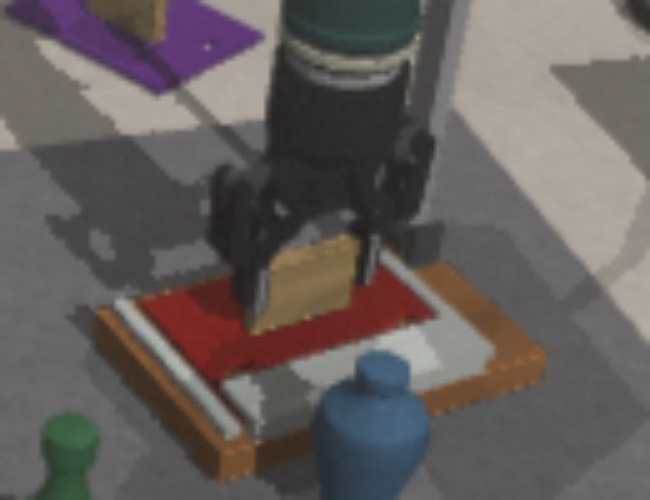

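View pics/w6.png

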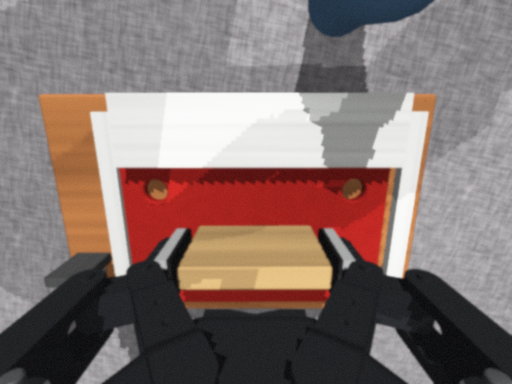

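```bash
python3 -m jog '[[0,0,2,0,65],[-5,-1,2,0,65],[-12,-2.5,2,0,65],[-20,-4.2,2,0,65],[-28,-5.9,2,0,65],[-36,-7.6,2,0,65],[-44,-9.3,2,0,65],[-50,-10.6,2,0,65],[-50,-10.6,2,0,65],[-50,-10.6,2,0,65]]' 40
python3 - <<'E'
from h import *
S=snap('side','s7.png');W=snap('wrist','w7.png')
i=cv2.imread('pics/s7.png')[220:380,130:290];cv2.imwrite('pics/s7c.png',cv2.resize(i,None,fx=3.5,fy=3.5))
E
```

```text
time: 9.75
tool_pos: [0.53, 0.2626, 0.0736]
tcp_rot: [-0.224, 2.112, -2.112]
wrist_force: [-1.4, -0.6, 8.2]
width: 0.814
```

View pics/s7c.png

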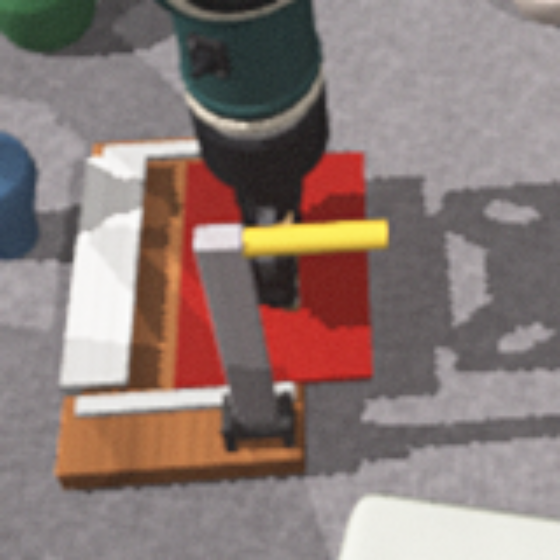

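View pics/w7.png

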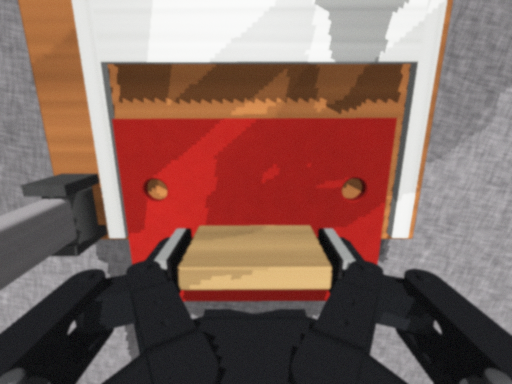

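```bash
python3 -m jog '[[0,0,15,0,65],[0,0,40,0,65],[0,0,75,0,65],[0,0,110,0,65],[0,-15,140,0,65],[0,-45,165,-1,65],[0,-85,170,-2,65],[0,-125,170,-3,65],[0,-165,170,-3.7,65],[0,-205,170,-3.7,65]]' 40
python3 - <<'E'
from h import *
S=snap('side','s8.png');C=snap('scene','sc8.png')
E
```

```text
time: 11.1
tool_pos: [0.529, 0.0564, 0.2422]
tcp_rot: [-0.16, 2.148, -2.148]
wrist_force: [0.4, 0.7, -3.1]
width: 0.81
```

View pics/s8.png

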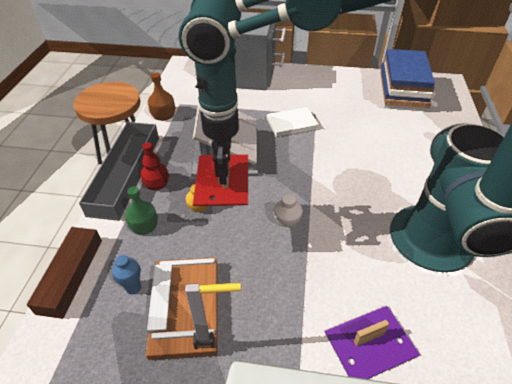

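View pics/sc8.png

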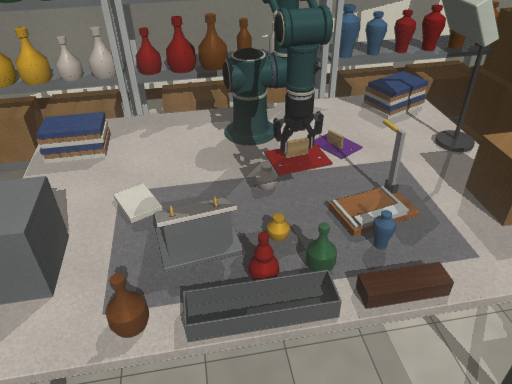

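```bash
python3 -m jog '[[0,-30,0,0,65],[0,-75,0,0,65],[0,-120,0,0,65],[0,-165,0,0,65],[0,-210,0,0,65],[0,-255,0,0,65],[0,-295,0,0,65],[-1,-323,0,0,65],[-1,-323,-20,0,65],[-1,-323,-43,0,65]]' 40
python3 - <<'E'
from h import *
S=snap('side','s9.png');C=snap('scene','sc9.png');W=snap('wrist','w9.png')
i=cv2.imread('pics/s9.png')[60:200,150:310];cv2.imwrite('pics/s9c.png',cv2.resize(i,None,fx=4,fy=4,interpolation=2))
i=cv2.imread('pics/sc9.png')[130:270,130:290];cv2.imwrite('pics/sc9c.png',cv2.resize(i,None,fx=4,fy=4,interpolation=2))
E
```

```text
time: 12.45
tool_pos: [0.5292, -0.2642, 0.1987]
tcp_rot: [-0.157, 2.149, -2.145]
wrist_force: [0.0, 0.9, -3.5]
width: 0.811
```

View pics/s9c.png

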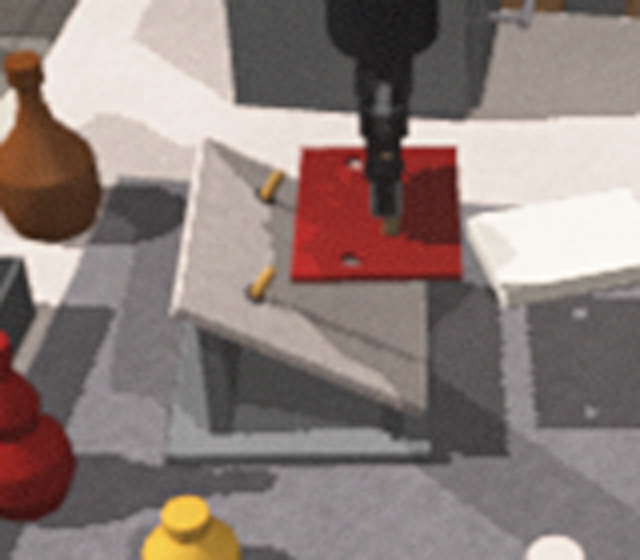

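View pics/sc9c.png

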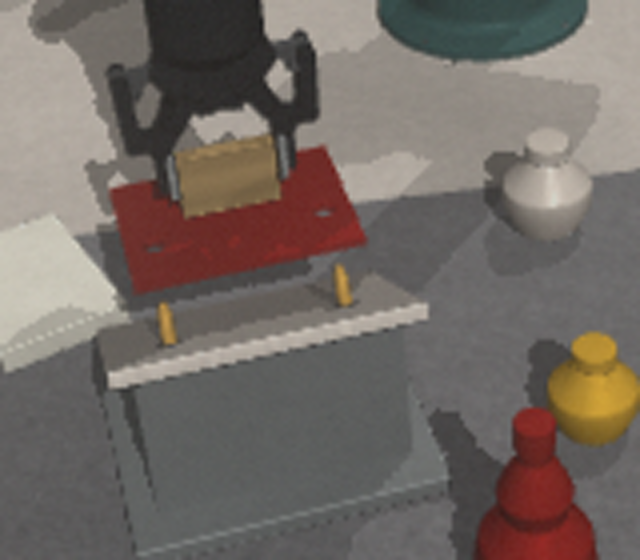

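View pics/w9.png

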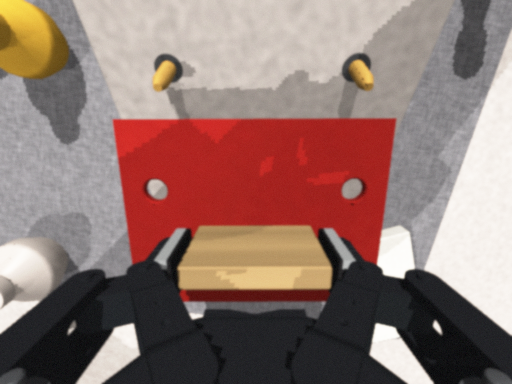

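```bash
python3 - <<'E'
from h import *
np.set_printoptions(precision=1,suppress=True)
W=snap('wrist')
for n,p,z in [('footL',(172,68),.1265),('footR',(356,69),.1265),('tipL',(159,85),.1507),('tipR',(368,84),.1507),('holeL',(156.5,188.5),.161),('holeR',(353,187.5),.161),('upedge L',(114,121),.161),('R',(395,119),.161)]: print(n,onz(W,*p,z)*1000)
i=W['pixels'][20:230,90:420,::-1];cv2.imwrite('pics/w9c.png',cv2.resize(i,None,fx=2.4,fy=2.4,interpolation=2))
E
```

```text
footL [ 618.1 -194.8  126.5]
footR [ 634.6 -313.2  126.5]
tipL [ 605.1 -195.4  150.7]
tipR [ 622.8 -314.3  150.7]
holeL [ 546.2 -200.4  161. ]
holeR [ 563.8 -316.4  161. ]
upedge L [ 582. -175.  161.]
R [ 605.5 -329.9  161. ]
```

View pics/w9c.png

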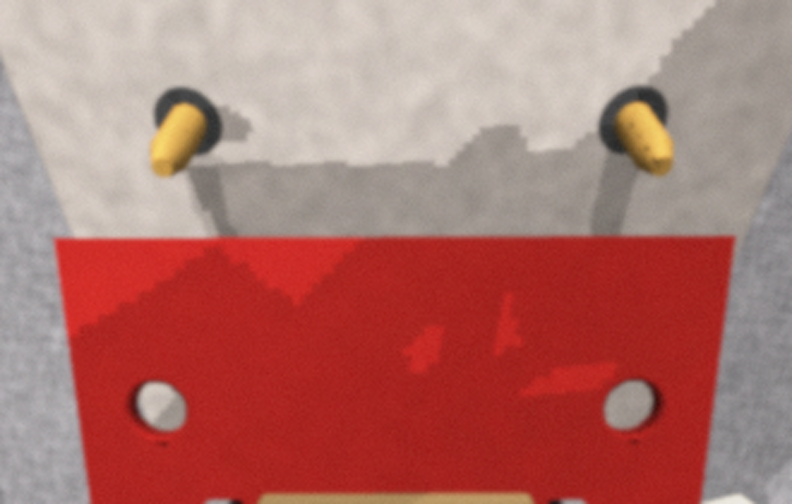

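```bash
python3 -m jog '[[1,-5,-15,0,65],[1,-5,-30,0,65],[1,-5,-40,0,65],[1,-5,-47,0,65],[1,-5,-54,0,65],[1,-5,-61,0,65],[1,-5,-67,0,65],[1,-5,-73,0,65],[1,-5,-79,0,65],[1,-5,-79,0,65]]' 40
python3 - <<'E'
from h import *
S=snap('side','s10.png');C=snap('scene','sc10.png');W=snap('wrist','w10.png')
i=cv2.imread('pics/s10.png')[60:200,150:310];cv2.imwrite('pics/s10c.png',cv2.resize(i,None,fx=4,fy=4,interpolation=2))
E
```

```text
time: 13.9
tool_pos: [0.5261, -0.2705, 0.1203]
tcp_rot: [-0.167, 2.152, -2.149]
wrist_force: [-12.3, -1.6, 3.6]
width: 0.806
```

View pics/s10c.png

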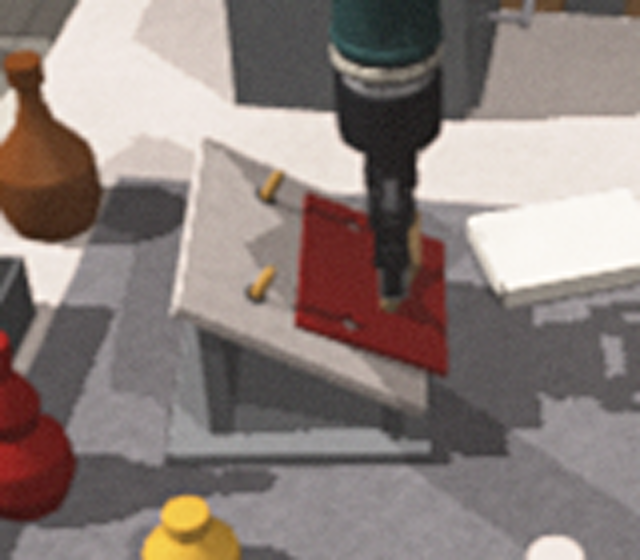

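View pics/w10.png

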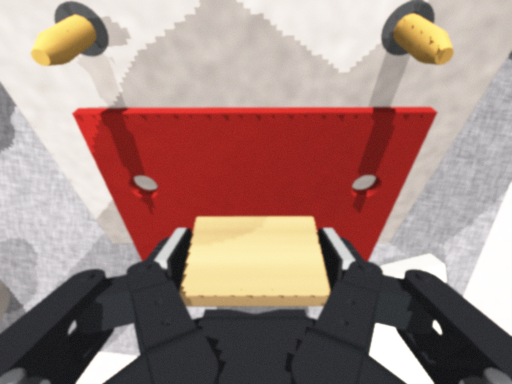

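```bash
python3 -m jog '[[-1,0,-2,0,65],[-2,0,-4,0,65],[-3,0,-5,0,65],[-3,0,-6,0,65],[-3,0,-7,0,65],[-3,0,-8,0,65],[-3,0,-8,0,65],[-3,0,-8,0,65],[-3,0,-8,0,65],[-3,0,-8,0,65]]' 40
python3 - <<'E'
from h import *
S=snap('side','s11.png');C=snap('scene','sc11.png');W=snap('wrist','w11.png')
i=cv2.imread('pics/s11.png')[90:180,180:280];cv2.imwrite('pics/s11c.png',cv2.resize(i,None,fx=6.5,fy=6.5,interpolation=2))
E
```

```text
time: 15.3
tool_pos: [0.527, -0.2706, 0.1144]
tcp_rot: [-0.157, 2.147, -2.147]
wrist_force: [-6.4, 0.1, 4.7]
width: 0.812
```

View pics/s11c.png

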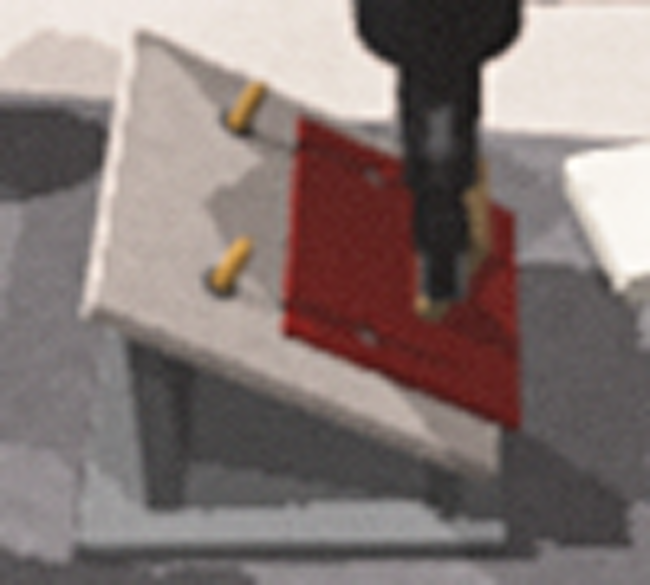

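View pics/w11.png

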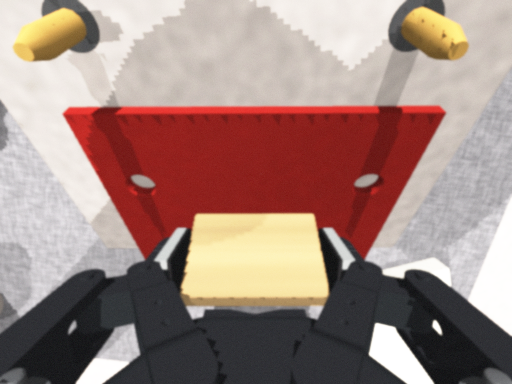

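```bash
python3 - <<'E'
from h import *
np.set_printoptions(precision=1,suppress=True)
W=snap('wrist','w12.png');S=snap('side')
i=W['pixels'][0:230,0:512,::-1];cv2.imwrite('pics/w12c.png',cv2.resize(i,None,fx=1.56,fy=2.4,interpolation=2))
a=np.radians(8.3);u=np.array([np.cos(a),np.sin(a),0]);v=np.array([-np.sin(a),np.cos(a),0]);z=np.array([0,0,1.])
X=u*np.cos(np.pi/6)+z*.5;N=-.5*u+z*np.cos(np.pi/6)
P=np.array([623.4,-252,126.5]);B=P-43*X
def bp(c,p,h):
    o,d=ray(c,*p);o=o*1000;t=((B+h*N-o)@N)/(d@N);q=o+d*t-B;return np.array([q@X,q@v])
S1=lambda p:un(p,(180,90),6.5)
print('side footR',bp(S,S1((238,127)),0),'footL',bp(S,S1((220,286)),0))
print('side tipR',bp(S,S1((258,87)),28),'tipL',bp(S,S1((244,242)),28))
print('corner -y',bp(S,S1((300,119)),6),'+y',bp(S,S1((285,327)),6))
print('holes',bp(S,S1((374,177)),6),bp(S,S1((367,336)),6))
for n,p,h in [('footL',(72,27),0),('footR',(415,26),0),('tipL',(23,50),28),('tipR',(458,48),28),('hL',(143,181),6),('hR',(367,181),6),('cL',(65,109),6),('cR',(445,107),6)]: print('wrist',n,bp(W,p,h))
E
```

```text
side footR [ 41.5 -59.8] footL [42.2 60.6]
side tipR [ 44.3 -55.3] tipL [43.9 61.5]
corner -y [ 12.5 -79. ] +y [12.  77.5]
holes [-28.5 -59.7] [-28.4  59.9]
wrist footL [43.8 60. ]
wrist footR [ 43.9 -60.4]
wrist tipL [45.1 59.3]
wrist tipR [ 45.4 -59.6]
wrist hL [-24.5  53.7]
wrist hR [-24.8 -62.3]
wrist cL [15.9 73.6]
wrist cR [ 16.5 -81.8]
```

View pics/w12c.png

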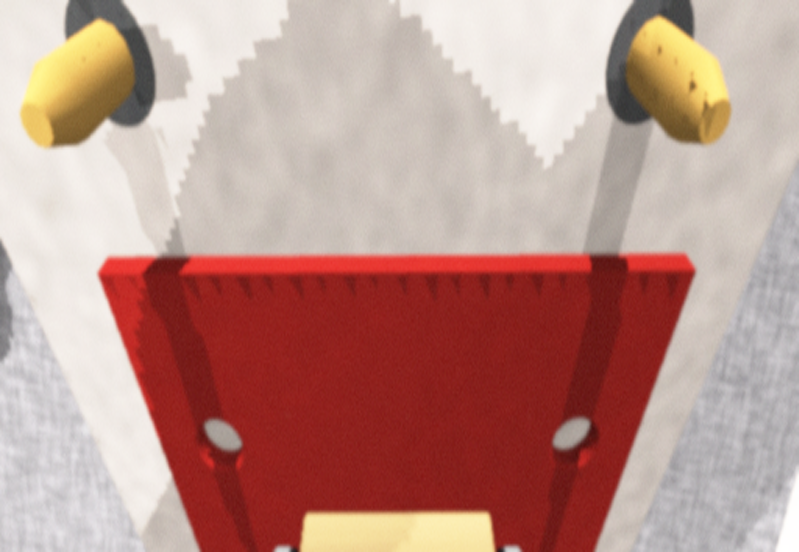

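```bash
python3 - <<'E'
from h import *
i=cv2.imread('pics/sc11.png')[165:235,140:250];cv2.imwrite('pics/sc11c.png',cv2.resize(i,None,fx=7,fy=7,interpolation=2))
E
```

```text
(no output)
```

View pics/sc11c.png

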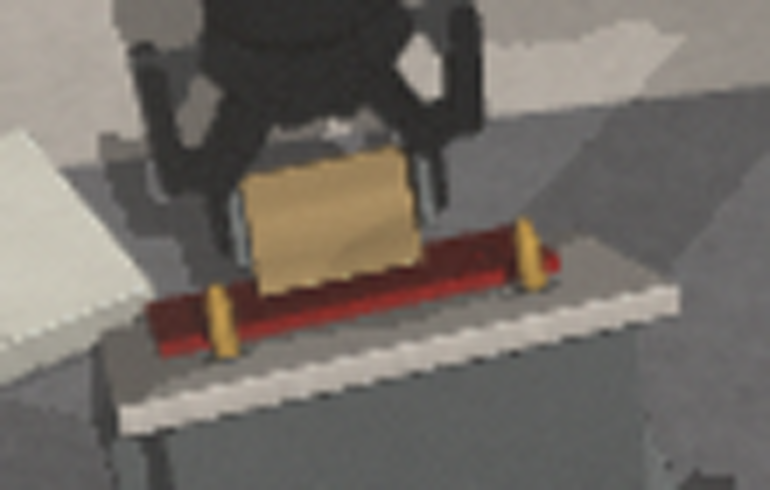

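```bash
cat >> h.py <<'E'
a_=np.radians(8.3);U=np.array([np.cos(a_),np.sin(a_),0]);V=np.array([-np.sin(a_),np.cos(a_),0]);Z=np.array([0,0,1.])
X=U*np.cos(np.pi/6)+Z*.5;N=-.5*U+Z*np.cos(np.pi/6)
P=np.array([623.4,-252,126.5]);B=P-43*X
def bp(c,p,h):
    o,d=ray(c,*p);o=o*1000;t=((B+h*N-o)@N)/(d@N);q=o+d*t-B;return np.array([q@X,q@V])
E
python3 - <<'E'
from h import *
np.set_printoptions(precision=1,suppress=True)
C=snap('scene');f=lambda p:un(p,(140,165),7)
for n,p,h in [('footR',(228,350),0),('footL',(536,284),0),('tipR',(216,290),28),('tipL',(526,222),28),('back cR',(163,355),0),('back cL',(559,270),0),('front cR',(160,338),6),('front cL',(558,255),6),('boardR',(122,410),0),('boardL',(680,287),0)]: print(n,bp(C,f(p),h))
s=bot.read_state();print(s['tool_pos'],s['wrist_force'])
E
```

```text
footR [ 26.4 -59. ]
footL [29.2 62.8]
tipR [ 56.5 -60.2]
tipL [50.9 60.3]
back cR [  4.  -82.8]
back cL [ 6.7 76.4]
front cR [ -1.5 -82.5]
front cL [ 6.2 77.2]
boardR [ 108.3 -102.9]
boardL [109.  103.8]
[ 0.5 -0.3  0.1] [-6.6  0.5  4.8]
```

```bash
python3 -m jog '[[-5,-1,10,0,65],[-11,-2,20,0,65],[-18.6,-2.9,32.6,0,65],[-18.6,0.8,33,0,65],[-4,3,42,0,65],[11,5,51,0,65],[26,7.5,59,0,65],[40.4,9.5,67.4,0,65],[40.4,9.5,67.4,0,65],[40.4,9.5,67.4,0,65]]' 40
python3 - <<'E'
from h import *
S=snap('side','s13.png');C=snap('scene','sc13.png');W=snap('wrist','w13.png')
i=cv2.imread('pics/s13.png')[80:180,180:280];cv2.imwrite('pics/s13c.png',cv2.resize(i,None,fx=6,fy=6,interpolation=2))
i=cv2.imread('pics/sc13.png')[150:240,140:250];cv2.imwrite('pics/sc13c.png',cv2.resize(i,None,fx=6.5,fy=6.5,interpolation=2))
E
```

```text
time: 16.85
tool_pos: [0.5678, -0.2606, 0.1802]
tcp_rot: [-0.158, 2.147, -2.146]
wrist_force: [-0.3, 1.8, -4.1]
width: 0.81
```

View pics/s13c.png

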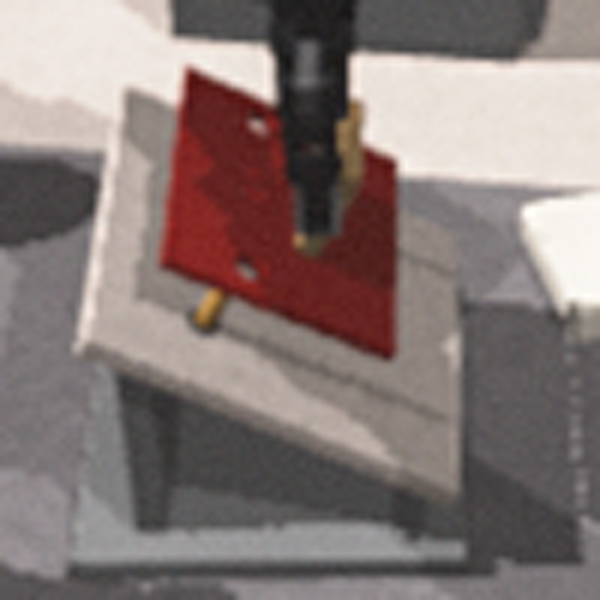

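View pics/sc13c.png

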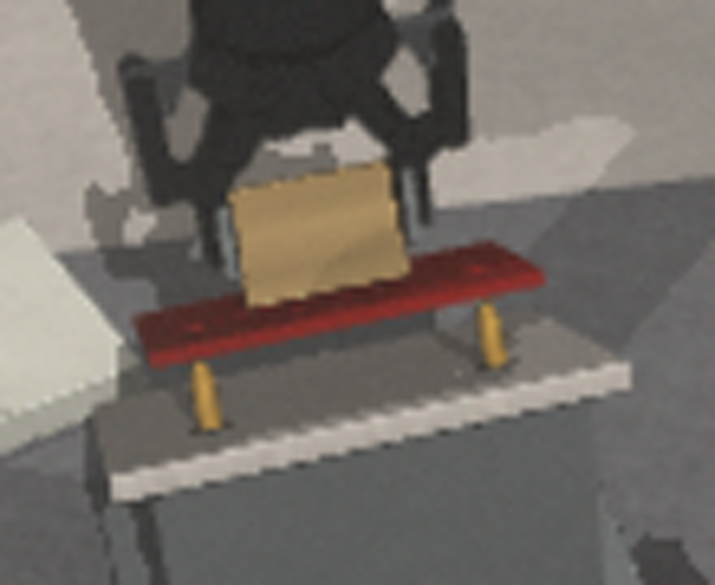

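View pics/w13.png

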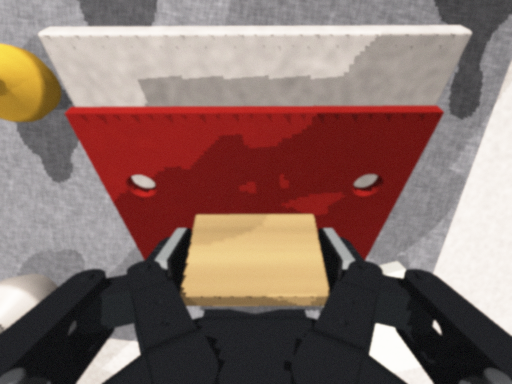

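```bash
python3 - <<'E'
from h import *
np.set_printoptions(precision=1,suppress=True)
C=snap('scene');S=snap('side');W=snap('wrist')
fs=lambda p:un(p,(180,80),6); fc=lambda p:un(p,(140,150),6.5)
def fr(q): q=q-B; return np.array([q@X,q@V,q@N])
for n,s,c in [('holeR',(258,123),(195,328)),('holeL',(247,268),(480,270)),('cornerR front +x',(188,68),(148,350)),('cornerL',(163,262),(545,272)),('footL',(203,320),(497,368)),('tipL',(218,290),(487,305))]:
    q,e=tri(S,fs(s),C,fc(c)); print(n,fr(q),e)
for h in (38,42):
  print(h,'side holes',bp(S,fs((258,123)),h),bp(S,fs((247,268)),h),'scene',bp(C,fc((195,328)),h),bp(C,fc((480,270)),h),'corners side',bp(S,fs((188,68)),h),bp(S,fs((163,262)),h))
  print('wrist holes',bp(W,(143,184),h),bp(W,(367,184),h),'corners',bp(W,(67,110),h),bp(W,(441,108),h))
print('wrist board top',bp(W,(40,30),0),bp(W,(471,28),0))
print('side board top',bp(S,fs((125,90)),0),bp(S,fs((75,348)),0))
E
```

```text
holeR [ 39.4 -58.2  41.2] 1.3477676283837154
holeL [38.8 61.3 41. ] 0.007097449415796835
cornerR front +x [ 79.5 -79.   40.9] 2.6340707736451963
cornerL [79.8 81.4 39.7] 0.33466442754868536
footL [42.9 59.4  0.2] 1.8041960992579875
tipL [45.  61.6 25.1] 3.848601973537457
38 side holes [ 38.4 -62. ] [37.6 57.1] scene [  8.9 -57.2] [14.5 64.9] corners side [ 79.1 -81.2] [79.3 79.3]
wrist holes [38.2 60.6] [ 37.9 -61.7] corners [82.1 80.1] [ 82.7 -79.9]
42 side holes [ 40.1 -55.7] [39.2 62.6] scene [ 41.2 -58.6] [46.6 60.1] corners side [ 80.5 -74.8] [80.7 84.7]
wrist holes [42.  58.3] [ 41.7 -59.3] corners [84.2 77. ] [ 84.8 -76.8]
wrist board top [102.8 101.3] [ 103.2 -102.5]
side board top [ 98.4 -97.2] [102.9 115.1]
```

```bash
python3 -m jog '[[3.4,0.5,2,0,65],[3.4,0.5,2,0,65],[5.4,0.8,-1.5,0,65],[7.4,1.1,-5,0,65],[9.2,1.4,-8,0,65],[10.8,1.6,-11,0,65],[10.8,1.6,-11,0,65],[10.8,1.6,-11,0,65],[10.8,1.6,-11,0,65],[10.8,1.6,-11,0,65]]' 40
python3 - <<'E'
from h import *
S=snap('side','s14.png');C=snap('scene','sc14.png');W=snap('wrist','w14.png')
i=cv2.imread('pics/s14.png')[80:180,180:280];cv2.imwrite('pics/s14c.png',cv2.resize(i,None,fx=6,fy=6,interpolation=2))
i=cv2.imread('pics/sc14.png')[150:240,140:250];cv2.imwrite('pics/sc14c.png',cv2.resize(i,None,fx=6.5,fy=6.5,interpolation=2))
i=cv2.imread('pics/w14.png')[80:240,40:470];cv2.imwrite('pics/w14c.png',cv2.resize(i,None,fx=1.85,fy=2.5,interpolation=2))
E
```

```text
time: 18.4
tool_pos: [0.5791, -0.2593, 0.1699]
tcp_rot: [-0.155, 2.146, -2.146]
wrist_force: [-0.1, -1.3, -3.4]
width: 0.811
```

View pics/s14c.png

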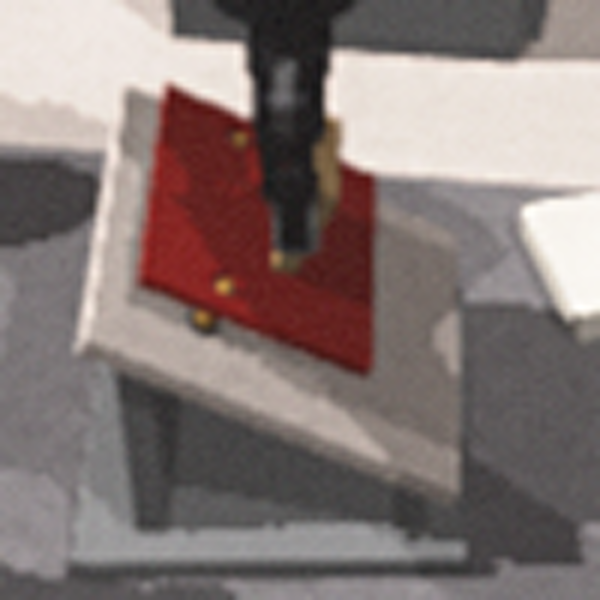

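View pics/sc14c.png

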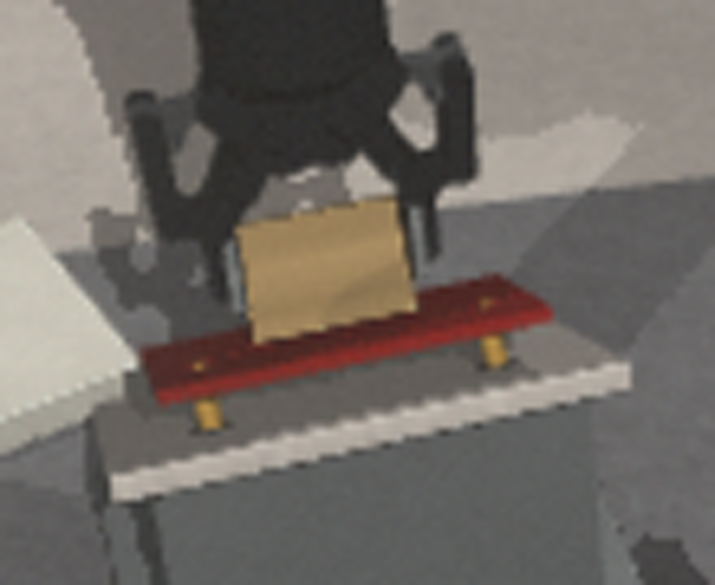

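View pics/w14c.png

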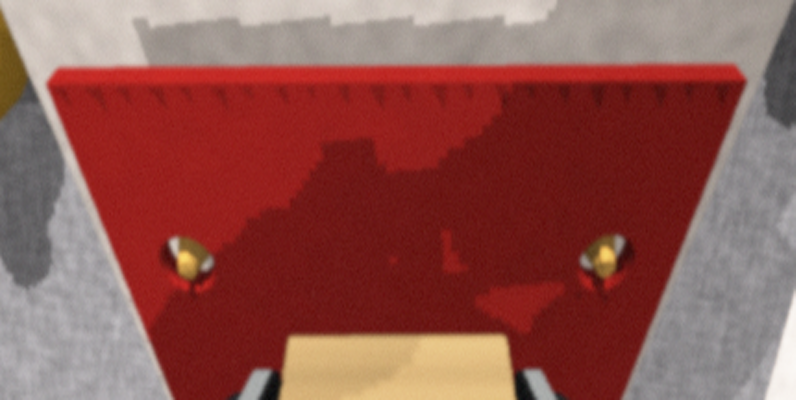

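```bash
python3 -m jog '[[1.5,0.2,-2.6,0,65],[3,0.4,-5.2,0,65],[4.5,0.7,-7.8,0,65],[6,0.9,-10.4,0,65],[7.5,1.1,-13,0,65],[9,1.3,-15.6,0,65],[10,1.5,-17.5,0,65],[11,1.6,-19.5,0,65],[11,1.6,-21,0,65],[11,1.6,-21,0,65]]' 40
python3 - <<'E'
from h import *
S=snap('side','s15.png');C=snap('scene','sc15.png');W=snap('wrist','w15.png')
i=cv2.imread('pics/s15.png')[80:180,180:280];cv2.imwrite('pics/s15c.png',cv2.resize(i,None,fx=6,fy=6,interpolation=2))
i=cv2.imread('pics/sc15.png')[150:240,140:250];cv2.imwrite('pics/sc15c.png',cv2.resize(i,None,fx=6.5,fy=6.5,interpolation=2))
E
```

```text
time: 19.8
tool_pos: [0.5891, -0.2577, 0.1509]
tcp_rot: [-0.157, 2.147, -2.147]
wrist_force: [-9.1, 1.2, 8.3]
width: 0.811
```

View pics/s15c.png

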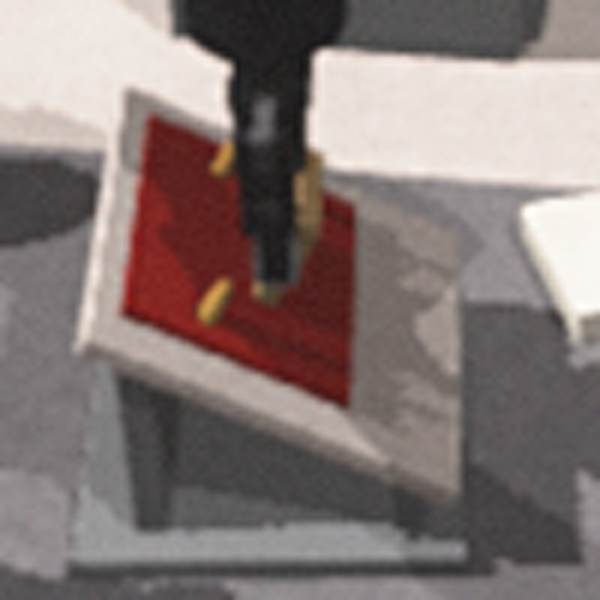

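View pics/sc15c.png

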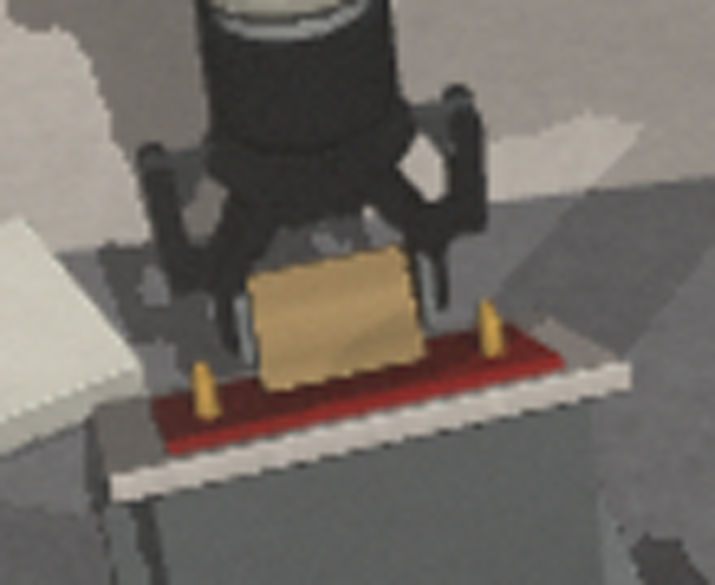

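View pics/w15.png

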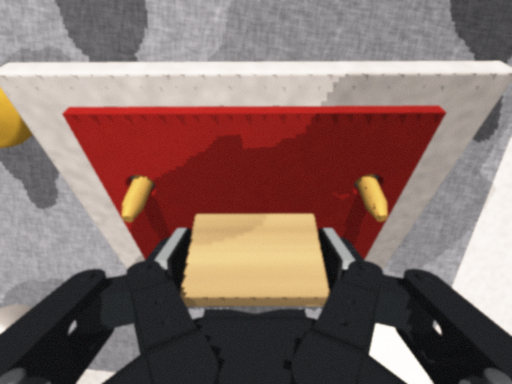

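```bash
python3 -m jog '[[-1,0,-2,0,65],[-2,0,-4,0,65],[-2,0,-4,0,65],[-2,0,-3,0,85],[-2,0,-2,0,85],[-2,0,0,0,85],[-2,0,0,0,85],[-2,0,15,0,85],[-2,0,45,0,85],[-2,0,85,0,85]]' 40
python3 - <<'E'
from h import *
S=snap('side','s16.png');C=snap('scene','sc16.png');W=snap('wrist','w16.png')
i=cv2.imread('pics/s16.png')[80:180,180:280];cv2.imwrite('pics/s16c.png',cv2.resize(i,None,fx=6,fy=6,interpolation=2))
i=cv2.imread('pics/sc16.png')[150:240,140:250];cv2.imwrite('pics/sc16c.png',cv2.resize(i,None,fx=6.5,fy=6.5,interpolation=2))
E
```

```text
time: 21.2
tool_pos: [0.5874, -0.2573, 0.2341]
tcp_rot: [-0.158, 2.148, -2.146]
wrist_force: [0.8, -0.7, -0.8]
width: 0.998
```

View pics/s16c.png

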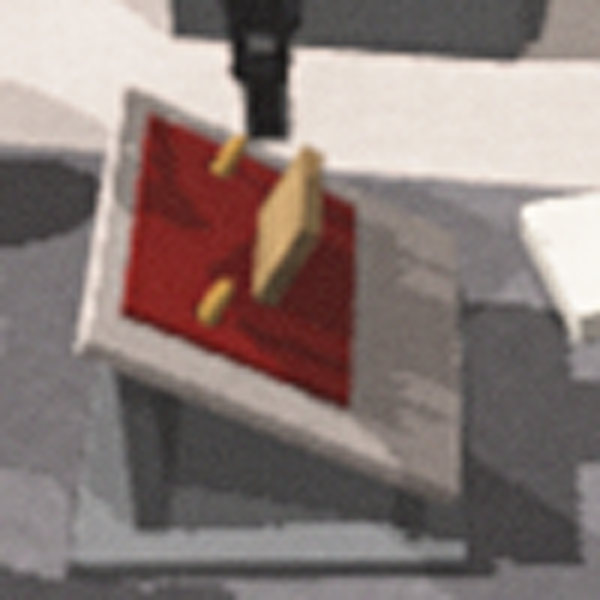

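View pics/sc16c.png

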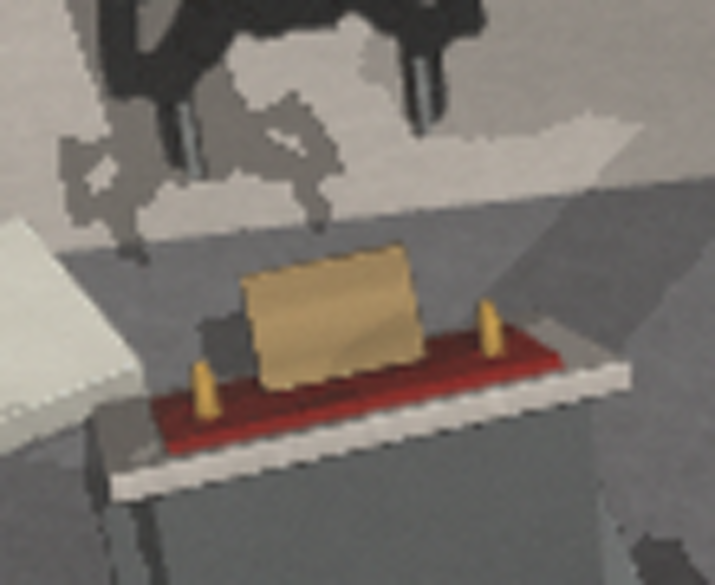

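View pics/w16.png

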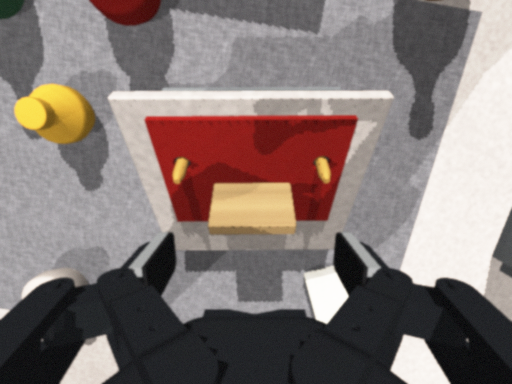

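```bash
python3 -m jog '[[0,0,20,0,85],[-10,0,40,0,85],[-20,0,60,0,85],[-20,0,60,0,85],[-20,0,60,0,85],[-20,0,60,0,85],[-20,0,60,0,85],[-20,0,60,0,85],[-20,0,60,0,85],[-20,0,60,0,85]]'
python3 - <<'E'
from h import *
np.set_printoptions(precision=1,suppress=True)
S=snap('side','s17.png');C=snap('scene','sc17.png');W=snap('wrist','w17.png')
fs=lambda p:un(p,(180,80),6)
i=cv2.imread('pics/s17.png')[80:180,180:280];cv2.imwrite('pics/s17c.png',cv2.resize(i,None,fx=6,fy=6,interpolation=2))
for n,p in [('up-y',(150,117)),('up+y',(125,312)),('low+y',(348,400)),('low-y',(356,203))]: print(n,bp(S,fs(p),6))
print(bot.read_state()['wrist_force'])
E
```

```text
time: 22.6
tool_pos: [0.568, -0.2576, 0.2936]
tcp_rot: [-0.156, 2.146, -2.146]
wrist_force: [-0.5, -0.4, -0.4]
width: 0.997
up-y [ 85.  -74.8]
up+y [83.6 83.6]
low+y [-34.1  79.1]
low-y [-34.4 -81.6]
[-0.5 -0.3  0.5]
```

View pics/s17.png

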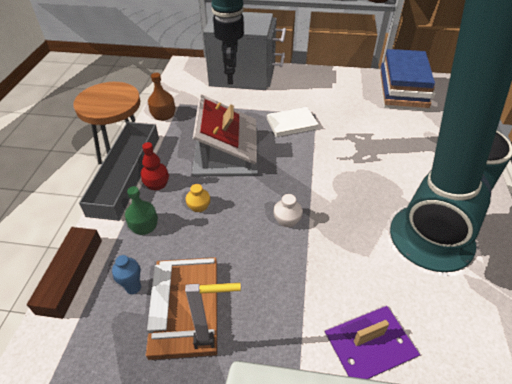

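View pics/s17c.png

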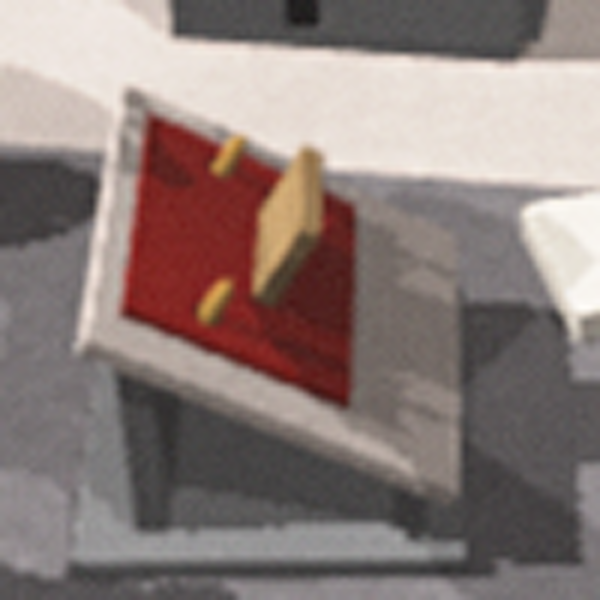

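View pics/sc17.png

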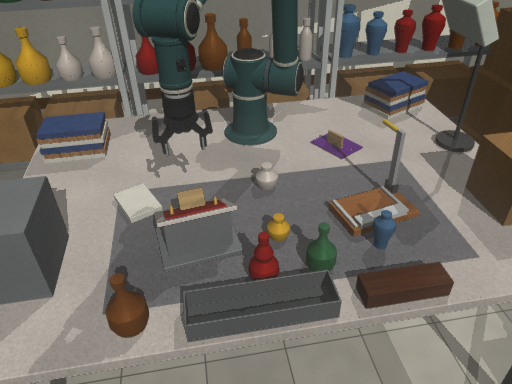

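```bash
python3 -c "
from workcell import bot
bot.finish_job()"
```

```text
the job is handed in; nothing more can be done
```

The job is done and handed in at about 23 s of robot time. The yellow-handled bar stands open near upright (about 1.55 rad). The red rest hangs on the photo stand with both brass pegs through its holes, holes uppermost and ledge facing out.

I lifted the bar by its grip and slid the rest about 50 mm out from under the keeper. I pressed it flat on the lower part of the board to match the slope, then moved it up onto the pegs and let go.

**Last checks:**
- **Fit:** the plate's corners, cast onto the board plane in the side view, gave roughly 118 x 160 mm against a true 120 x 160 mm. That fits a plate lying flat and fully home, within pixel accuracy.
- **Stillness:** the plate had not moved between the picture after letting go and the one 1.4 s later.
- **Robot clear:** the gripper is open and well clear above the stand, and the wrist force reads about 0.
- **Bystanders:** the bottles, jars and booklet look unmoved.

**What disagreed along the way:**
- **Bar at the start:** the grip measured about 34 mm above level, so the bar did not start quite flat. My first lifting arc was a few millimetres tight, giving about 18 N at the wrist, and I corrected it for the second half.
- **Camera readings:** the cameras differed by 4 to 5 mm on the sideways offset between holes and pegs. I went with the views that agreed, then confirmed both peg tips were centred in the holes before lowering the plate.

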